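# Blow out a sample cup on the spring-plate air stand

### The job

Get the square steel sample cup ready for blowing out: turn it over, set it mouth-down on the round spring plate of the air stand, centred over the nozzle, and press the plate down with the cup about 10 mm, half of its 20 mm travel. Finish while still holding the cup pressed at that depth, touching only the cup and not the stand, and leave everything else on the bench standing where it is.

Things in the scene. Friction and masses are not known exactly. Their poses are not given: they have to be found in the camera images.
- cup: the open square stainless sample cup, the only square cup on the bench (the other steel cup is round): 50 x 50 mm outside, 78 mm high, walls 3 mm, mass about 0.15 kg; starts standing mouth-up. Origin: centre of the outside of its closed bottom; its z axis points from the bottom to the mouth (up at the start), x and y are square to its flat sides. Its flat sides can be pinched; lying on a flat side it does not roll.
- stand: the air stand, fixed to the bench: square steel base 120 x 120 mm, 22 mm high, with a thin fixed nozzle (14 mm across, its tip 68 mm above the bench, 18 mm above the plate at rest) in the middle and the round spring plate around it. Origin: centre of the base's underside on the bench.
- plate_top (a point): centre of the upper face of the stand's round flat spring plate (100 mm across), 50 mm above the bench at rest; moves down with the plate. A cup on it mouth-down rests on its rim and has the nozzle inside.
- plate (a joint): travel of the spring plate straight down, in m: 0 at rest (fully up), 0.020 on its lower stop. The spring stiffness is 500 N/m: it takes about 4 N on the plate to start it and 9 N to hold it at 0.010; the cup's own weight does not move it.
- beaker: round stainless beaker, open at the top, 72 mm across, 85 mm high; bystander. Origin: centre of its underside.
- dish: low round glass dish, 60 mm across, 14 mm high; bystander. Origin: centre of its underside.
- amber: amber glass bottle, 60 mm across, 110 mm high; bystander. Origin: centre of its underside.
- jar: white plastic jar with lid, 70 mm across, 80 mm high; bystander. Origin: centre of its underside.
- spatula: spatula about 190 mm long lying on the bench; bystander. Origin: underside, near mid-length.
- brush: white-handled brush lying on the bench; bystander. Origin: underside, near mid-length.
- punch: small steel tablet punch standing on its 28 mm wide foot, 34 mm high, between the cup and the stand; bystander. Origin: centre of its underside.

How it is judged:
On the way:
1. the cup is brought mouth-down over or onto the spring plate while the plate is still up (travel under 4 mm) (angle between cup's own z axis and vertical above 2.95 rad and horizontal distance between cup and plate_top below 0.03 m and height (world z) of cup above 0.115 m and value of joint plate below 0.004 m), for 0.1 s.
At the end, for the whole second after the job is handed in: The cup is mouth-down (within 8 degrees) with its rim on the spring plate, within 12 mm of the nozzle's axis, at rest, and the robot, touching the cup (over 2 N) and not the stand, keeps the plate pressed 6 to 14 mm down through the cup (angle between cup's own z axis and vertical above 2.99 rad and horizontal distance between cup and plate_top below 0.012 m and value of joint plate between 0.006 and 0.014 m and contact force between cup and stand above 3 N and contact force between any of the fingers, the arm and cup above 2 N and contact force between each of the fingers, the arm and stand below 0.5 N and linear speed of cup below 0.02 m/s); the arm keeps its last pose, push and grip.
It fails at once if a bystander is pushed over 30 mm away (distance of any of beaker, dish, amber, jar, spatula, brush, punch from where it was at the start of the episode above 0.03 m).
It fails at once if an upright bystander is knocked over (angle between any of beaker, dish, amber, jar, punch's own z axis and vertical above 0.5 rad).
It also fails if it takes over 69 s, if anything falls off the work surface, if the arm or the gripper's body presses on something with over 40 N, if the wrist force passes 120 N, or if a joint passes its speed limit or range.

### The arm

A 7-joint arm with a two-finger parallel gripper is mounted at the origin on the work surface. World frame = base frame: x ahead of the robot, y to its left, z up, the work surface at z = 0. Lengths are in m, angles in rad, forces in N, time in s.
With the tool pointing down it reaches from about 0.4 to 0.875 m from the base axis. Payload 19.3 kg.
Tool frame: the origin (TCP) lies at the very end of the fingers, on their centre line; the grasp point (between the pads) lies 19 mm behind it; z points along the fingers, y is the line along which they close (so a half turn about z gives the same grasp; the last joint's range is limited). The gripper opens to 85 mm and grips with 20 to 120 N. Pads are 22 mm wide; open, the fingers measure 114 mm over their backs; the gripper's body (76 mm by 85 mm) begins 54 mm behind the grasp point. The pads swing forward as they close: fully open they stand 13 mm farther back than shut.
Start: joints at [-1.272, 0.521, -0.036, 1.599, 0.021, 1.021, -0.113], TCP at [0.225, 0.583, 0.231] pointing down, gripper open.
Joint ranges: [-2.91, 2.91], [-0.3, 2.13], [-1.5, 1.42], [0.17, 2.43], [-1.26, 4.41], [0.16, 1.93], [-2.52, 2.52]. Speed limits (rad/s): [1.89, 1.89, 2.39, 2.39, 3.01, 3.01, 3.01].

### API

Orientations are given as [roll, pitch, yaw] about the fixed x, y, z axes, in that order (R = Rz(yaw) Ry(pitch) Rx(roll)).
In Python, from workcell import bot gives the robot as it stands. The module is installed in compiled form; this text tells all that it offers.
- The arm moves only by the tool apply_moves, never from a script. Its arguments are lists of equal length, an entry for each row: "claw": the finger opening in m, from 0 to 0.0854; "xyz": the shift along the tool's x, y, z in m, a list of three; "twist": the turn, a rotation vector about the tool's x, y, z in rad, a list of three. A call has 1 to 20 rows; each row shifts and turns the commanded pose from where the row before left it, along the tool's axes as they then stand; what a row does not reach is not made up. A row lasts 1/10 s, in which the tool goes at most 50 mm and 8.59 degrees, less where a joint would pass 70% of its speed; a pose out of reach is approached as far as the arm can. A call with a gripper value outside its range is refused whole. The fingers move at their own pace and stop on an object; "force" is the grip in N (left out, the last holds). Time passes only in rows, so rows that do not move let the fingers close. It gives the time, the measured TCP pose, the force, the opening and the grip force at its end, in the units of the state.
- bot.observe(): the state, without advancing time (a new reading comes with each control period).
- bot.grab_frame(name): name is "scene" or "top" or "wrist"; returns a dict with "img" (400x640x3 uint8, red, green, blue), "vfov" (degrees; the focal length in pixels is half the picture's height over the tangent of half this angle, whatever the lens; pixels are square), "cx", "cy" (the principal point, pixels), "view" (4x4, takes a point from world to camera coordinates). Camera axes: x right, y up, looking along -z (the intrinsics and any distortion apply to the point x, -y, -z); pixel columns grow to the right and rows downward; lengths in m; the calibration is good to about 2 mm. A picture is of the moment at which its call begins. There is no depth.
- bot.job_done(): hands the job in; it is judged then, once.
Trained networks look in the newest picture that a camera, given by its name, has taken for a name from the list of things; names that differ only in an ending like _2 or _b are one class to them, and where a whole thing is asked for, a point or a joint stands for the part that bears it (a point fixed in the world has none). Each returns a list of dicts, best first, with "score" (0 to 1); they miss things now and then, are a little off and sometimes report something else, mostly with a low value. They report only what shows in the picture. A call takes as long as a camera call.
- bot.find_in(camera, query): "position" ([x, y, z] in m, in world coordinates, good to about 4 mm: the middle of the surface that is visible of it).
The state is a dict: "clock": time; "qpos": joint angles; "qd": joint speeds; "joint_efforts": joint torques, N m; "position": TCP position; "tool_rot": TCP orientation; "force": force on the tool from outside, world axes, zero at the start; "moment": the same for the moment, N m; "grip_width": finger opening in m; "finger_force": force on a finger pad.
Only numpy, scipy, OpenCV 4.12 (cv2) and the standard library are available. Lean on these libraries where they do the work, as an engineer would, in place of code of your own. Each camera call takes 0.05 s, during which the arm holds its last target. There are 200 camera calls.

## Working session

There is one attempt and no reset: what is moved stays moved. The work goes in short steps, Python scripts to look and compute and a tool call to move; the robot and the scene stay as the last step left them, time stands still between calls to the robot, and variables do not carry over. Pictures are saved under pics/ and viewed, at most 10 in all, crops included, and the job is handed in when it is done.

Besides the shell and the picture viewer there is one more tool, called after "Emit:" as name(argument=value, ...) on one line, values as JSON. apply_moves: Moves the arm, as the interface text tells. Its arguments: {"type":"object","properties":{"claw":{"type":"array"},"xyz":{"type":"array"},"twist":{"type":"array"},"force":{"type":"number"}},"required":["claw","xyz","twist"]}

```bash
mkdir -p pics; python3 - <<'E'
from workcell import bot
import cv2,numpy as np
s=bot.observe();print({k:np.round(v,3).tolist() for k,v in s.items()})
for c in ["top","scene"]:
    f=bot.grab_frame(c);cv2.imwrite(f"pics/{c}0.png",f["img"][:,:,::-1])
    print(c,f["vfov"],f["cx"],f["cy"],np.round(f["view"],3).tolist())
    for n in ["cup","stand","plate_top","beaker","dish","amber","jar","punch","spatula","brush"]:
        print(n,[(np.round(d["position"],3).tolist(),round(d["score"],2)) for d in bot.find_in(c,n)[:2]])
E
```

```text
{'clock': 0.0, 'qpos': [-1.272, 0.522, -0.036, 1.6, 0.021, 1.021, -0.113], 'qd': [-0.001, 0.001, -0.001, -0.002, -0.0, -0.001, 0.0], 'joint_efforts': [-0.001, -92.71, 1.98, -36.993, 0.018, 0.008, -0.0], 'position': [0.225, 0.583, 0.231], 'tool_rot': [-3.14, 0.0, 2.773], 'force': [0.309, 0.261, -0.092], 'moment': [0.012, -0.042, -0.03], 'finger_force': 0.0, 'grip_width': 0.086}
top 55.254417876645526 318.30243602297264 200.0694820903368 [[-0.027, -0.999, 0.018, 0.007], [0.995, -0.025, 0.1, -0.616], [-0.1, 0.02, 0.995, -1.107], [0.0, 0.0, 0.0, 1.0]]
cup []
stand [([0.517, -0.238, 0.048], 0.86), ([0.804, 0.089, 0.077], 0.5)]
plate_top [([0.52, -0.243, 0.052], 0.7), ([0.461, 0.436, 0.018], 0.64)]
beaker [([0.634, -0.45, 0.054], 0.71)]
dish []
amber [([0.802, 0.088, 0.079], 0.66)]
jar [([0.621, 0.43, 0.077], 0.98)]
punch [([0.539, -0.007, 0.016], 0.52)]
spatula [([0.66, 0.008, 0.001], 0.91)]
brush [([0.458, 0.436, 0.015], 0.9)]
scene 52.60775837794435 318.4774298137705 204.99874032404477 [[-0.736, 0.677, 0.018, 0.466], [-0.456, -0.515, 0.726, 0.247], [0.501, 0.526, 0.687, -1.396], [0.0, 0.0, 0.0, 1.0]]
cup [([0.572, 0.132, 0.052], 0.9)]
stand [([0.533, -0.223, 0.026], 0.91)]
plate_top [([0.522, -0.236, 0.051], 0.9)]
beaker [([0.526, -0.234, 0.053], 0.74), ([0.641, -0.414, 0.064], 0.7)]
dish [([0.447, 0.014, 0.015], 0.56)]
amber [([0.825, 0.107, 0.073], 0.82)]
jar [([0.642, 0.448, 0.072], 0.75)]
punch []
spatula [([0.666, -0.001, 0.001], 0.61)]
brush [([0.46, 0.448, 0.02], 0.94)]
```

View pics/top0.png

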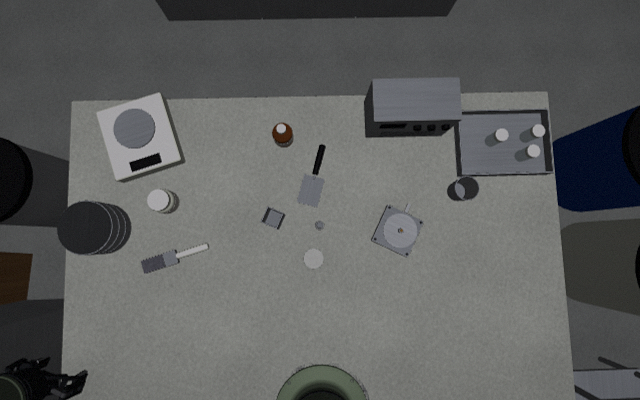

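View pics/scene0.png

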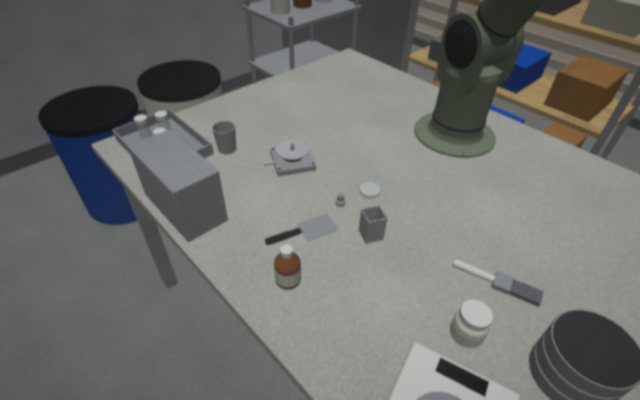

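The top view shows the cup at (273,217), punch (319,225), dish (313,258), stand (400,230), spatula (311,190) and amber bottle (282,130). The scene view agrees with this. Next I'll measure the cup's yaw and the stand centre.

```bash
cat > h.py <<'E'
from workcell import bot
import numpy as np, cv2
from scipy.spatial.transform import Rotation as Ro
def ray(f,uv,z):
    fl=200/np.tan(np.radians(f["vfov"]/2)); V=np.array(f["view"])
    d=np.array([(uv[0]-f["cx"])/fl,-(uv[1]-f["cy"])/fl,-1]); R=V[:3,:3]
    o=-R.T@V[:3,3]; d=R.T@d
    return o+d*(z-o[2])/d[2]
def proj(f,p):
    fl=200/np.tan(np.radians(f["vfov"]/2)); V=np.array(f["view"])
    c=V[:3,:3]@np.array(p)+V[:3,3]
    return f["cx"]+fl*c[0]/-c[2], f["cy"]-fl*c[1]/-c[2]
def pose():
    s=bot.observe(); return np.array(s["position"]),Ro.from_euler("xyz",s["tool_rot"]),s
def tilt(u,a):  # tool pointing a from straight down toward horizontal dir u (yaw), pinch horizontal
    U=np.array([np.cos(u),np.sin(u),0]);z=np.sin(a)*U-np.cos(a)*np.array([0,0,1]);y=np.cross([0,0,1],U)
    return Ro.from_matrix(np.c_[np.cross(y,z),y,z])
def go(p,R=None):  # tool-frame shift first, then twist
    P,Q,s=pose(); print("t",round(s["clock"],2),"P",P.round(4),"z",Q.as_matrix()[:,2].round(3),"y",Q.as_matrix()[:,1].round(3),"F",np.round(s["force"],1),"w",round(s["grip_width"],4),"ff",round(s["finger_force"],1))
    print(" shift now",Q.inv().apply(np.array(p)-P).round(4))
    if R is not None:
        for k in (0,1):
            R2=R*Ro.from_euler("z",np.pi*k); print(" twist",(Q.inv()*R2).as_rotvec().round(3)," shift after",R2.inv().apply(np.array(p)-P).round(4))
E
python3 - <<'E'
from h import *
f=bot.grab_frame("top")
a=cv2.imread("pics/top0.png")[190:270,250:430]; cv2.imwrite("pics/crop.png",cv2.resize(a,(800,356),interpolation=cv2.INTER_CUBIC))
print(ray(f,(273,217),.06),ray(f,(400,230),.05),ray(f,(319,225),.03))
E
```

```text
[0.56695096 0.12275094 0.06      ] [ 0.51991818 -0.24499119  0.05      ] [ 0.54145617 -0.00975136  0.03      ]
```

View pics/crop.png

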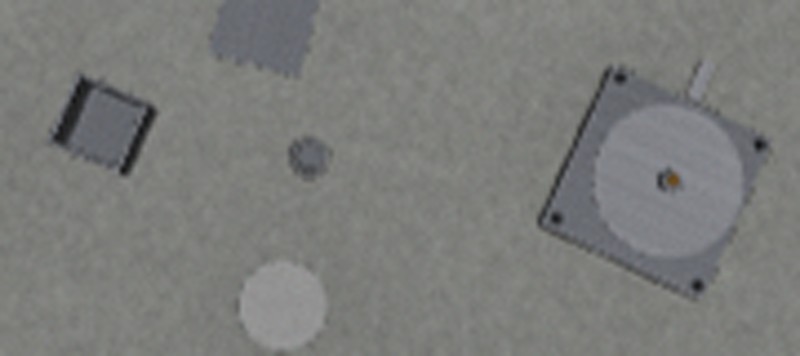

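The crop shows the cup rim corners at about (83,76), (157,108), (127,174) and (52,141), and the plate disc centre at (668.5,180.5), with the nozzle at (668,181).

```bash
python3 - <<'E'
from h import *
f=bot.grab_frame("top")
s=800/180
px=lambda x,y:((x+.5)/s+250-.5,(y+.5)/s+190-.5)
c=[ray(f,px(*q),.076) for q in [(83,76),(157,108),(127,174),(52,141)]]
c=np.array(c);print(c.round(3),"centre",c.mean(0))
for i in range(4):
    d=c[i]-c[i-1];print(np.linalg.norm(d),np.degrees(np.arctan2(d[1],d[0])))
print("plate",ray(f,px(668.5,180.5),.05), "nozzle",ray(f,px(671,181),.068))
go([.55,.2,.3],tilt(np.radians(66),np.radians(45)))
E
```

```text
[[0.596 0.134 0.076]
 [0.574 0.087 0.076]
 [0.532 0.107 0.076]
 [0.555 0.154 0.076]] centre [0.56410881 0.12067494 0.076     ]
0.04583160796138493 -26.308042595876632
0.05173039598859381 -114.87304770687044
0.04609830647995462 154.4812804111919
0.05235940962992381 64.82258258350957
plate [ 0.51926291 -0.24503239  0.05      ] nozzle [ 0.51861819 -0.24245161  0.068     ]
t 1.2 P [0.2253 0.583  0.2313] z [ 0.  0. -1.] y [0.361 0.933 0.   ] F [ 0.6 -0.1  0.1] w 0.0854 ff 0.0
 shift now [-0.4409 -0.2402 -0.0687]
 twist [-0.595 -0.625 -1.435]  shift after [ 0.1055 -0.4524 -0.2026]
 twist [-0.633  0.602  1.529]  shift after [-0.1055  0.4524 -0.2026]
```

Emit:
apply_moves(claw=[0.085,0.085,0.085,0.085,0.085,0.085,0.085,0.085,0.085,0.085,0.085,0.085,0.085,0.085,0.085,0.085,0.085,0.085,0.085,0.085], xyz=[[-0.023,-0.0213,-0.006],[-0.023,-0.0213,-0.006],[-0.023,-0.0213,-0.006],[-0.023,-0.0213,-0.006],[-0.023,-0.0213,-0.006],[-0.023,-0.0213,-0.006],[-0.023,-0.0213,-0.006],[-0.023,-0.0213,-0.006],[-0.023,-0.0213,-0.006],[-0.023,-0.0213,-0.006],[-0.023,-0.0213,-0.006],[-0.023,-0.0213,-0.006],[-0.023,-0.0213,-0.006],[-0.023,-0.0213,-0.006],[-0.023,-0.0213,-0.006],[-0.023,-0.0213,-0.006],[-0.023,-0.0213,-0.006],[-0.023,-0.0213,-0.006],[-0.023,-0.0213,-0.006],[-0.023,-0.0213,-0.006]], twist=[[0,0,0],[0,0,0],[0,0,0],[0,0,0],[0,0,0],[0,0,0],[0,0,0],[0,0,0],[0,0,0],[0,0,0],[0,0,0],[0,0,0],[0,0,0],[0,0,0],[0,0,0],[0,0,0],[0,0,0],[0,0,0],[0,0,0],[0,0,0]], force=60)

```text
clock: 3.2
position: [0.5012, 0.0185, 0.3517]
tool_rot: [3.141, 0.0, 2.773]
force: [0.2, -0.3, -0.7]
grip_width: 0.0852
finger_force: 0.0
```

```bash
python3 - <<'E'
from h import *
R=tilt(np.radians(64.5),np.radians(45)); t=R.as_matrix()[:,2]
go(np.array([.565,.122,.048])+.019*t-.12*t,R); print(bot.observe()["qpos"])
E
```

```text
t 3.2 P [0.5012 0.0185 0.3517] z [ 0.  0. -1.] y [0.36  0.933 0.   ] F [ 0.2 -0.3 -0.7] w 0.0852 ff 0.0
 shift now [-0.0167  0.0482  0.2323]
 twist [-0.584 -0.63  -1.411]  shift after [ 0.1293 -0.0131  0.1992]
 twist [-0.643  0.596  1.554]  shift after [-0.1293  0.0131  0.1992]
[-0.39661564  0.20920457  0.29228083  1.7639717  -0.06497118  1.17742448
  1.11655345]
```

Emit:
apply_moves(claw=[0.085,0.085,0.085,0.085,0.085,0.085,0.085,0.085,0.085,0.085,0.085,0.085,0.085,0.085,0.085], xyz=[[0,0,0],[0,0,0],[0,0,0],[0,0,0],[0,0,0],[0,0,0],[0,0,0],[0,0,0],[0,0,0],[0,0,0],[0,0,0],[0,0,0],[0,0,0],[0,0,0],[0,0,0]], twist=[[-0.0459,0.0426,0.111],[-0.0459,0.0426,0.111],[-0.0459,0.0426,0.111],[-0.0459,0.0426,0.111],[-0.0459,0.0426,0.111],[-0.0459,0.0426,0.111],[-0.0459,0.0426,0.111],[-0.0459,0.0426,0.111],[-0.0459,0.0426,0.111],[-0.0459,0.0426,0.111],[-0.0459,0.0426,0.111],[-0.0459,0.0426,0.111],[-0.0459,0.0426,0.111],[-0.0459,0.0426,0.111],[0,0,0]])

```text
clock: 4.7
position: [0.5, 0.0193, 0.351]
tool_rot: [-3.138, -0.786, 1.119]
force: [0.7, 0.6, -0.4]
grip_width: 0.0854
finger_force: 0.0
```

```bash
python3 - <<'E'
from h import *
R=tilt(np.radians(64.5),np.radians(45)); t=R.as_matrix()[:,2]
go(np.array([.565,.122,.048])+.019*t-.12*t,R); print(bot.observe()["qpos"])
f=bot.grab_frame("wrist"); cv2.imwrite("pics/w1.png",f["img"][:,:,::-1])
print([(np.round(d["position"],3),round(d["score"],2)) for d in bot.find_in("wrist","cup")])
print(proj(f,[.565,.122,.078]))
E
```

```text
t 4.7 P [0.5    0.0193 0.351 ] z [ 0.305  0.638 -0.707] y [ 0.901 -0.434 -0.003] F [ 0.7  0.6 -0.4] w 0.0854 ff 0.0
 shift now [-0.1289  0.0149  0.1986]
 twist [-1.000e-03 -1.000e-03  3.137e+00]  shift after [ 0.1289 -0.0145  0.1986]
 twist [ 0.001 -0.    -0.005]  shift after [-0.1289  0.0145  0.1986]
[-0.09556194  0.21584257  0.47883232  2.0439128  -1.02665087  1.12460047
  0.50204498]
[(array([0.568, 0.133, 0.041]), 0.98)]
(np.float64(322.7735849240719), np.float64(233.3353271029531))
```

View pics/w1.png

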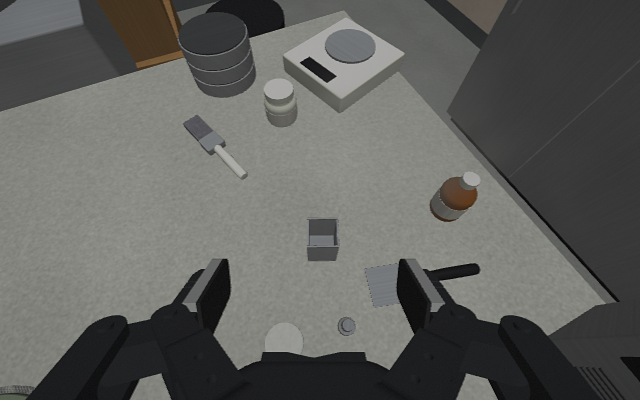

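The wrist view shows the cup rim centred at about (322,233), matching the projection (323,233), with its sides square to the tool. Now I'll approach, close and lift.

Emit:
apply_moves(claw=[0.085,0.085,0.085,0.085,0.085,0.085,0.085,0.085,0.085,0.085,0.085,0.085,0.085,0.085,0.085,0.085,0.085,0.085,0.085], xyz=[[-0.0129,0.00145,0.0199],[-0.0129,0.00145,0.0199],[-0.0129,0.00145,0.0199],[-0.0129,0.00145,0.0199],[-0.0129,0.00145,0.0199],[-0.0129,0.00145,0.0199],[-0.0129,0.00145,0.0199],[-0.0129,0.00145,0.0199],[-0.0129,0.00145,0.0199],[-0.0129,0.00145,0.0199],[0,0,0.015],[0,0,0.015],[0,0,0.015],[0,0,0.015],[0,0,0.015],[0,0,0.015],[0,0,0.015],[0,0,0.015],[0,0,0]], twist=[[0,0,0],[0,0,0],[0,0,0],[0,0,0],[0,0,0],[0,0,0],[0,0,0],[0,0,0],[0,0,0],[0,0,0],[0,0,0],[0,0,0],[0,0,0],[0,0,0],[0,0,0],[0,0,0],[0,0,0],[0,0,0],[0,0,0]])

```text
clock: 6.7
position: [0.5742, 0.1307, 0.0423]
tool_rot: [-3.132, -0.783, 1.126]
force: [-0.9, -1.2, 0.8]
grip_width: 0.0849
finger_force: 0.0
```

Emit:
apply_moves(claw=[0.03,0.03,0.03,0.03,0.03,0.03,0.03,0.03,0.03,0.03], xyz=[[0,0,0],[0,0,0],[0,0,0],[0,0,0],[0,0,0],[0,0,0],[0,0,0],[0,0,0],[0,0,0],[0,0,0]], twist=[[0,0,0],[0,0,0],[0,0,0],[0,0,0],[0,0,0],[0,0,0],[0,0,0],[0,0,0],[0,0,0],[0,0,0]], force=50)

```text
clock: 7.7
position: [0.5731, 0.1295, 0.0435]
tool_rot: [-3.132, -0.782, 1.125]
force: [-3.0, -4.3, 7.6]
grip_width: 0.0495
finger_force: 51.7
```

```bash
python3 - <<'E'
from h import *
R=tilt(np.radians(64.5),np.radians(45)); t=R.as_matrix()[:,2]
go(np.array([.565,.122,.048])+.019*t,R); P,Q,s=pose()
print(s["qpos"], Q.inv().apply([0,0,.1]))
E
```

```text
t 7.7 P [0.5731 0.1295 0.0435] z [ 0.295  0.64  -0.709] y [ 0.905 -0.425 -0.007] F [-3.  -4.3  7.6] w 0.0495 ff 51.7
 shift now [-0.0041 -0.0039  0.0086]
 twist [0.005 0.014 3.141]  shift after [0.0041 0.004  0.0085]
 twist [-0.009  0.003 -0.001]  shift after [-0.0041 -0.004   0.0085]
[ 0.60974454  0.94302133 -0.76481837  2.07227435 -1.26276733  0.16192064
  0.96923448] [ 0.0704808  -0.00068997 -0.07093646]
```

Emit:
apply_moves(claw=[0.03,0.03,0.03,0.03,0.03,0.03,0.03,0.03,0.03,0.03], xyz=[[0.0106,0,-0.0106],[0.0106,0,-0.0106],[0.0106,0,-0.0106],[0.0106,0,-0.0106],[0.0106,0,-0.0106],[0.0106,0,-0.0106],[0.0106,0,-0.0106],[0.0106,0,-0.0106],[0.0106,0,-0.0106],[0.0106,0,-0.0106]], twist=[[0,0,0],[0,0,0],[0,0,0],[0,0,0],[0,0,0],[0,0,0],[0,0,0],[0,0,0],[0,0,0],[0,0,0]])

```text
clock: 8.7
position: [0.574, 0.1296, 0.1936]
tool_rot: [-3.131, -0.782, 1.124]
force: [0.4, -0.5, -1.4]
grip_width: 0.0491
finger_force: 52.1
```

Emit:
apply_moves(claw=[0.03,0.03,0.03,0.03,0.03,0.03,0.03,0.03,0.03,0.03,0.03,0.03], xyz=[[0,0,0],[0,0,0],[0,0,0],[0,0,0],[0,0,0],[0,0,0],[0,0,0],[0,0,0],[0,0,0],[0,0,0],[0,0,0],[0,0,0]], twist=[[0,-0.1428,0],[0,-0.1428,0],[0,-0.1428,0],[0,-0.1428,0],[0,-0.1428,0],[0,-0.1428,0],[0,-0.1428,0],[0,-0.1428,0],[0,-0.1428,0],[0,-0.1428,0],[0,-0.1428,0],[0,0,0]])

```text
clock: 9.9
position: [0.57, 0.1374, 0.1841]
tool_rot: [-3.105, 0.59, 1.172]
force: [-0.7, 1.0, -3.0]
grip_width: 0.0497
finger_force: 52.5
```

```bash
python3 - <<'E'
from h import *
P,Q,s=pose(); print(s["qpos"].tolist() if hasattr(s["qpos"],"tolist") else s["qpos"])
a=np.radians(64.5); R=tilt(a,-np.radians(45)); t=R.as_matrix()[:,2]
go([.55,.16,.028+.019*t[2]],R)
f=bot.grab_frame("scene"); cv2.imwrite("pics/s2.png",f["img"][100:300,220:540,::-1])
E
```

```text
[-0.7061578516865683, 0.8059226968006195, 0.3356918934834675, 1.4204559135130583, 0.12658656827958017, 1.4130788299976373, -0.8713201390827926]
t 9.9 P [0.57   0.1374 0.1841] z [-0.249 -0.498 -0.831] y [ 0.913 -0.407 -0.03 ] F [-0.7  1.  -3. ] w 0.0497 ff 52.5
 shift now [ 0.1051 -0.0223  0.1345]
 twist [ 0.302 -0.011 -3.088]  shift after [-0.1282  0.0277  0.1116]
 twist [-0.007 -0.195  0.039]  shift after [ 0.1282 -0.0277  0.1116]
```

View pics/s2.png

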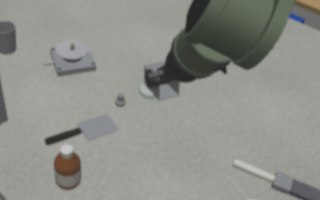

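Emit:
apply_moves(claw=[0.03,0.03,0.03,0.03,0.03,0.03,0.03,0.03,0.03,0.03,0.03,0.03,0.03], xyz=[[0,0,0],[0,0,0],[0,0,0],[0.0106,0,0.0106],[0.0106,0,0.0106],[0.0106,0,0.0106],[0.0106,0,0.0106],[0.0106,0,0.0106],[0.0106,0,0.0106],[0.0106,0,0.0106],[0.0106,0,0.0106],[0.008,0,0.008],[0,0,0]], twist=[[-0.0035,-0.0975,0.02],[-0.0035,-0.0975,0.02],[0,0,0],[0,0,0],[0,0,0],[0,0,0],[0,0,0],[0,0,0],[0,0,0],[0,0,0],[0,0,0],[0,0,0],[0,0,0]])

```text
clock: 11.25
position: [0.5713, 0.1344, 0.0543]
tool_rot: [3.138, 0.779, 1.117]
force: [-0.3, -0.0, -0.8]
grip_width: 0.0493
finger_force: 52.6
```

```bash
python3 - <<'E'
from h import *
P,Q,s=pose()
a=np.radians(64.5); R=tilt(a,-np.radians(45)); print(np.round(s["qpos"],2))
go([P[0],P[1],.0146],R); print("cupz",Q.apply([.705,-.007,-.709]).round(3))
E
```

```text
[-0.73  1.08  0.34  1.34  0.15  1.4  -0.99]
t 11.25 P [0.5713 0.1344 0.0543] z [-0.305 -0.633 -0.711] y [ 0.9   -0.436  0.003] F [-0.3 -0.  -0.8] w 0.0493 ff 52.6
 shift now [ 0.0279 -0.0001  0.0283]
 twist [-0.009  0.004  3.135]  shift after [-0.0281  0.      0.0281]
 twist [-0.003 -0.006 -0.006]  shift after [0.0281 0.     0.0281]
cupz [0.43  0.903 0.009]
```

Go down gently until contact, then see the force.

Emit:
apply_moves(claw=[0.03,0.03,0.03,0.03,0.03,0.03], xyz=[[0.007,0,0.007],[0.007,0,0.007],[0.006,0,0.006],[0.004,0,0.004],[0.002,0,0.002],[0,0,0]], twist=[[0,-0.005,0],[0,0,0],[0,0,0],[0,0,0],[0,0,0],[0,0,0]])

```text
clock: 11.85
position: [0.572, 0.1347, 0.0195]
tool_rot: [3.136, 0.783, 1.115]
force: [-1.2, -0.3, 2.1]
grip_width: 0.0492
finger_force: 52.8
```

Emit:
apply_moves(claw=[0.03,0.03,0.03], xyz=[[0.0014,0,0.0014],[0.0014,0,0.0014],[0,0,0]], twist=[[0,0,0],[0,0,0],[0,0,0]])

```text
clock: 12.15
position: [0.5722, 0.1347, 0.0191]
tool_rot: [3.135, 0.785, 1.114]
force: [-9.5, 7.0, 45.2]
grip_width: 0.0498
finger_force: 56.5
```

Emit:
apply_moves(claw=[0.03,0.03,0.085,0.085,0.085,0.085,0.085,0.085,0.085,0.085,0.085,0.085,0.085,0.085,0.085,0.085,0.085,0.085,0.085], xyz=[[-0.0018,0,-0.0018],[0,0,0],[0,0,0],[0,0,0],[0,0,0],[0,0,0],[0,0,0],[0,0,-0.005],[0,0,-0.02],[0,0,-0.02],[0,0,-0.02],[0,0,-0.02],[0,0,-0.02],[0,0,-0.02],[0,0,-0.02],[0,0,-0.02],[0,0,-0.02],[0,0,-0.02],[0,0,0]], twist=[[0,0,0],[0,0,0],[0,0,0],[0,0,0],[0,0,0],[0,0,0],[0,0,0],[0,0,0],[0,0,0],[0,0,0],[0,0,0],[0,0,0],[0,0,0],[0,0,0],[0,0,0],[0,0,0],[0,0,0],[0,0,0],[0,0,0]])

```text
clock: 14.05
position: [0.6354, 0.2668, 0.1645]
tool_rot: [3.134, 0.78, 1.116]
force: [0.2, 0.3, 0.2]
grip_width: 0.085
finger_force: 0.0
```

```bash
python3 - <<'E'
from h import *
P,Q,s=pose()
a=np.radians(64.5); R=tilt(a,np.radians(30)); t=R.as_matrix()[:,2]; u=np.array([np.cos(a),np.sin(a),0])
g0=np.array([.5722,.1347,0])-.019*np.array([-.305,-.633,0])
bot0=g0-.057*u; gp=bot0+.042*u; gp[2]=.028; print("cup lying centre",bot0+.039*u,"gp",gp)
go(gp+.019*t-.13*t,R)
f=bot.grab_frame("wrist"); cv2.imwrite("pics/w2.png",f["img"][:,:,::-1])
for c in ["wrist","scene","top"]: print(c,[(np.round(d["position"],3),round(d["score"],2)) for d in bot.find_in(c,"cup")])
E
```

```text
cup lying centre [0.5702458  0.13048046 0.        ] gp [0.57153733 0.13318822 0.028     ]
t 14.05 P [0.6354 0.2668 0.1645] z [-0.302 -0.635 -0.711] y [ 0.901 -0.435  0.005] F [0.2 0.3 0.2] w 0.085 ff 0.0
 shift now [-0.1163  0.0007  0.1719]
 twist [ 1.903 -0.007  2.493]  shift after [ 1.965e-01  1.000e-04 -6.680e-02]
 twist [ 0.005  1.304 -0.006]  shift after [-1.965e-01 -1.000e-04 -6.680e-02]
wrist [(array([0.574, 0.141, 0.026]), 0.7)]
scene [(array([0.567, 0.148, 0.179]), 0.83)]
top [(array([0.565, 0.134, 0.003]), 0.75)]
```

View pics/w2.png

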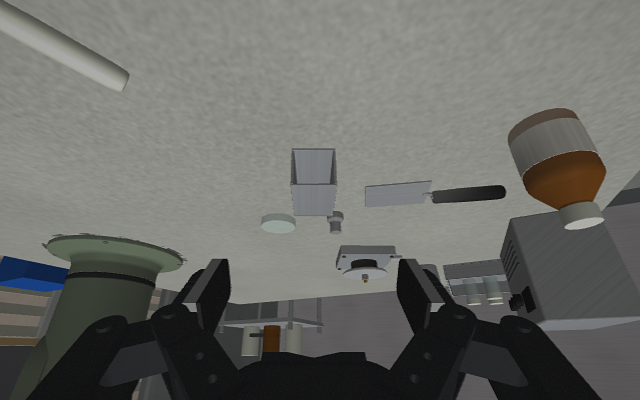

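The cup lies flat at (313,182) in the wrist view with its mouth toward the gripper, and everything else is standing. Now I'll swing to the other side.

Emit:
apply_moves(claw=[0.085,0.085,0.085,0.085,0.085,0.085,0.085,0.085,0.085,0.085,0.085,0.085,0.085,0.085,0.085,0.085], xyz=[[-0.0142,0,-0.0142],[-0.0142,0,-0.0142],[-0.0142,0,-0.0142],[-0.0142,0,-0.0142],[-0.0142,0,-0.0142],[0,0,0],[0,0,0],[0,0,0],[0,0,0],[0,0,0],[0,0,0],[0,0,0],[0,0,0],[0,0,0],[0,0,0],[0,0,0]], twist=[[0,0,0],[0,0,0],[0,0,0],[0,0,0],[0,0,0],[0,0.1304,0],[0,0.1304,0],[0,0.1304,0],[0,0.1304,0],[0,0.1304,0],[0,0.1304,0],[0,0.1304,0],[0,0.1304,0],[0,0.1304,0],[0,0.1304,0],[0,0,0]])

```text
clock: 15.85
position: [0.6304, 0.2547, 0.2518]
tool_rot: [3.134, -0.527, 1.119]
force: [0.5, -0.8, 0.4]
grip_width: 0.0849
finger_force: 0.0
```

```bash
cat > t.py <<'E'
from h import *
a=np.radians(64.5); R=tilt(a,np.radians(30)); t=R.as_matrix()[:,2]
gp=np.array([.5715,.1332,.028])
def rep(b): print(np.round(pose()[2]["qpos"],2)); go(gp+.019*t-b*t,R)
E
python3 -c "from t import *; rep(.13)"
```

```text
[-0.55  0.48  0.35  1.8  -0.9   0.72 -0.07]
t 15.85 P [0.6304 0.2547 0.2518] z [ 0.226  0.449 -0.864] y [ 0.898 -0.44   0.006] F [ 0.5 -0.8  0.4] w 0.0849 ff 0.0
 shift now [-0.2289  0.0004  0.0145]
 twist [-0.006 -0.017  3.136]  shift after [0.2288 0.0008 0.0153]
 twist [ 0.011 -0.004 -0.006]  shift after [-0.2288 -0.0008  0.0153]
```

Emit:
apply_moves(claw=[0.085,0.085,0.085,0.085,0.085,0.085,0.085,0.085,0.085,0.085,0.085], xyz=[[0,0,0],[-0.0254,0,0.0016],[-0.0254,0,0.0016],[-0.0254,0,0.0016],[-0.0254,0,0.0016],[-0.0254,0,0.0016],[-0.0254,0,0.0016],[-0.0254,0,0.0016],[-0.0254,0,0.0016],[-0.0254,0,0.0016],[0,0,0]], twist=[[0.011,-0.004,-0.006],[0,0,0],[0,0,0],[0,0,0],[0,0,0],[0,0,0],[0,0,0],[0,0,0],[0,0,0],[0,0,0],[0,0,0]])

```text
clock: 16.95
position: [0.548, 0.0846, 0.1234]
tool_rot: [-3.138, -0.516, 1.129]
force: [-0.0, 0.6, -0.3]
grip_width: 0.0853
finger_force: 0.0
```

```bash
python3 - <<'E'
from t import *
rep(0)
f=bot.grab_frame("wrist"); cv2.imwrite("pics/w3.png",f["img"][:,:,::-1]); print([(np.round(d["position"],3),round(d["score"],2)) for d in bot.find_in("wrist","cup")])
u=np.array([np.cos(a),np.sin(a),0]);v=np.array([-u[1],u[0],0])
c=np.array([.5702,.1305,.05])
print([np.round(proj(f,c+i*.039*u+j*.025*v)) for i,j in [(-1,-1),(-1,1),(1,1),(1,-1)]])
E
```

```text
[-0.14  0.55  0.19  2.09 -1.17  0.62  0.6 ]
t 16.95 P [0.548  0.0846 0.1234] z [ 0.207  0.448 -0.87 ] y [ 0.905 -0.426 -0.003] F [-0.   0.6 -0.3] w 0.0853 ff 0.0
 shift now [1.000e-04 9.000e-04 1.286e-01]
 twist [-0.012 -0.008 -3.138]  shift after [ 0.0009 -0.0002  0.1286]
 twist [-0.005  0.008  0.003]  shift after [-0.0009  0.0002  0.1286]
[(array([0.57 , 0.129, 0.045]), 0.65)]
[array([345., 247.]), array([283., 246.]), array([285., 154.]), array([344., 154.])]
```

View pics/w3.png

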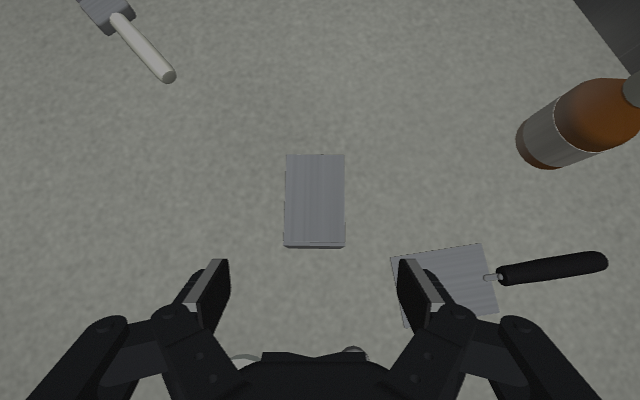

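The lying cup's top face spans (284–345, 154–247), exactly as predicted. Descend and check before closing.

Emit:
apply_moves(claw=[0.085,0.085,0.085,0.085,0.085,0.085,0.085,0.085,0.085,0.085,0.085], xyz=[[0,0,0.0125],[0,0,0.0125],[0,0,0.0125],[0,0,0.0125],[0,0,0.0125],[0,0,0.0125],[0,0,0.0125],[0,0,0.0125],[0,0,0.0125],[0,0,0.0125],[0,0,0.003]], twist=[[-0.005,0.008,0.003],[0,0,0],[0,0,0],[0,0,0],[0,0,0],[0,0,0],[0,0,0],[0,0,0],[0,0,0],[0,0,0],[0,0,0]])

```text
clock: 18.15
position: [0.5766, 0.146, 0.0133]
tool_rot: [3.141, -0.527, 1.129]
force: [0.4, 0.3, 0.8]
grip_width: 0.0851
finger_force: 0.0
```

```bash
python3 -c "from t import *; rep(0)"
```

```text
[ 0.14  0.8  -0.34  2.03 -1.25  0.22  0.7 ]
t 18.15 P [0.5766 0.146  0.0133] z [ 0.216  0.454 -0.864] y [ 0.904 -0.428  0.001] F [0.4 0.3 0.8] w 0.0851 ff 0.0
 shift now [-0.0045  0.0009 -0.0006]
 twist [ 5.000e-03 -1.000e-03 -3.139e+00]  shift after [ 0.0045 -0.0009 -0.0006]
 twist [-0.001 -0.003  0.003]  shift after [-0.0045  0.0009 -0.0006]
```

Emit:
apply_moves(claw=[0.03,0.03,0.03,0.03,0.03,0.03,0.03,0.03,0.03], xyz=[[0,0,0],[0,0,0],[0,0,0],[0,0,0],[0,0,0],[0,0,0],[0,0,0],[0,0,0],[0,0,0]], twist=[[0,0,0],[0,0,0],[0,0,0],[0,0,0],[0,0,0],[0,0,0],[0,0,0],[0,0,0],[0,0,0]], force=70)

```text
clock: 19.05
position: [0.5762, 0.144, 0.0143]
tool_rot: [3.139, -0.526, 1.128]
force: [-1.8, -2.1, 6.2]
grip_width: 0.0493
finger_force: 72.8
```

```bash
python3 - <<'E'
from t import *
rep(0); P,Q,s=pose()
u=np.array([np.cos(a),np.sin(a),0])
# lying cup frame: z=u, origin = bottom centre at height .025
o=np.array([.5702,.1305,.025])-.039*u
zt=Q.inv().apply(u); ot=Q.inv().apply(o-P); np.save("grip.npy",np.array([zt,ot])); print("cup z in tool",zt.round(3),"origin in tool",ot.round(4), "up",Q.inv().apply([0,0,.1]).round(3))
E
```

```text
[ 0.15  0.79 -0.34  2.04 -1.25  0.22  0.7 ]
t 19.05 P [0.5762 0.144  0.0143] z [ 0.217  0.453 -0.865] y [ 0.903 -0.43   0.002] F [-1.8 -2.1  6.2] w 0.0493 ff 72.8
 shift now [-0.0034  0.0004  0.0012]
 twist [ 4.00e-03  2.00e-03 -3.14e+00]  shift after [ 0.0034 -0.0004  0.0012]
 twist [ 0.001 -0.002  0.002]  shift after [-0.0034  0.0004  0.0012]
cup z in tool [0.865 0.001 0.502] origin in tool [-0.0411  0.0004 -0.0363] up [ 0.05   0.    -0.086]
```

Emit:
apply_moves(claw=[0.03,0.03,0.03,0.03,0.03,0.03,0.03,0.03,0.03,0.03], xyz=[[0.0125,0,-0.0215],[0.0125,0,-0.0215],[0.0125,0,-0.0215],[0.0125,0,-0.0215],[0.0125,0,-0.0215],[0.0125,0,-0.0215],[0.0125,0,-0.0215],[0.0125,0,-0.0215],[0.0125,0,-0.0215],[0.0125,0,-0.0215]], twist=[[0,0,0],[0,0,0],[0,0,0],[0,0,0],[0,0,0],[0,0,0],[0,0,0],[0,0,0],[0,0,0],[0,0,0]])

```text
clock: 20.05
position: [0.5753, 0.1443, 0.2636]
tool_rot: [3.14, -0.525, 1.127]
force: [0.7, 0.7, -1.4]
grip_width: 0.0494
finger_force: 72.8
```

Emit:
apply_moves(claw=[0.03,0.03,0.03,0.03,0.03,0.03,0.03,0.03,0.03,0.03,0.03,0.03,0.03], xyz=[[0,0,0],[0,0,0],[0,0,0],[0,0,0],[0,0,0],[0,0,0],[0,0,0],[0,0,0],[0,0,0],[0,0,0],[0,0,0],[0,0,0],[0,0,0]], twist=[[0,-0.131,0],[0,-0.131,0],[0,-0.131,0],[0,-0.131,0],[0,-0.131,0],[0,-0.131,0],[0,-0.131,0],[0,-0.131,0],[0,-0.131,0],[0,-0.131,0],[0,-0.131,0],[0,-0.131,0],[0,0,0]])

```text
clock: 21.35
position: [0.5746, 0.1462, 0.2583]
tool_rot: [-3.135, 1.05, 1.135]
force: [-0.7, 0.0, -3.2]
grip_width: 0.0493
finger_force: 73.0
```

```bash
cat > p.py <<'E'
from h import *
zt,ot=np.load("grip.npy")
def rep(h):   # cup bottom (upper face) to height h above plate centre
    P,Q,s=pose(); print(np.round(s["qpos"],2))
    print("cup z",Q.apply(zt).round(3),"origin",(P+Q.apply(ot)).round(4))
    zc=Q.apply(zt); fix=Ro.align_vectors([[0,0,-1]],[zc])[0]   # minimal rotation
    R=fix*Q; print("twist",(Q.inv()*R).as_rotvec().round(3))
    p=np.array([.519,-.244,h])-R.apply(ot); go(p); print("shift after",R.inv().apply(p-P).round(4),"down",R.inv().apply([0,0,-.01]).round(4))
E
python3 -c "from p import *; rep(.2)"
```

```text
[-0.83  1.02  0.51  1.13  0.24  1.88 -0.81]
cup z [-0.005 -0.004 -1.   ] origin [0.5798 0.1559 0.3121]
twist [-0.001  0.005  0.002]
t 21.35 P [0.5746 0.1462 0.2583] z [-0.372 -0.784 -0.498] y [ 0.904 -0.427 -0.003] F [-0.7  0.  -3.2] w 0.0493 ff 73.0
 shift now [-0.0958  0.1164  0.3915]
shift after [-0.0975  0.1161  0.3912] down [0.0086 0.     0.005 ]
```

Emit:
apply_moves(claw=[0.03,0.03,0.03,0.03,0.03,0.03,0.03,0.03,0.03,0.03,0.03,0.03,0.03,0.03,0.03,0.03], xyz=[[0,0,0],[-0.007,0.0083,0.028],[-0.007,0.0083,0.028],[-0.007,0.0083,0.028],[-0.007,0.0083,0.028],[-0.007,0.0083,0.028],[-0.007,0.0083,0.028],[-0.007,0.0083,0.028],[-0.007,0.0083,0.028],[-0.007,0.0083,0.028],[-0.007,0.0083,0.028],[-0.007,0.0083,0.028],[-0.007,0.0083,0.028],[-0.007,0.0083,0.028],[-0.007,0.0083,0.028],[0,0,0]], twist=[[-0.001,0.005,0.002],[0,0,0],[0,0,0],[0,0,0],[0,0,0],[0,0,0],[0,0,0],[0,0,0],[0,0,0],[0,0,0],[0,0,0],[0,0,0],[0,0,0],[0,0,0],[0,0,0],[0,0,0]])

```text
clock: 22.95
position: [0.5123, -0.2592, 0.1489]
tool_rot: [3.129, 1.034, 1.109]
force: [-1.2, -0.6, -1.5]
grip_width: 0.0491
finger_force: 72.9
```

```bash
python3 - <<'E'
from p import *
rep(.16)
f=bot.grab_frame("scene"); fl=f["img"][110:210,230:360]
cv2.imwrite("pics/s3.png",cv2.resize(fl,(780,600),interpolation=cv2.INTER_CUBIC)[:,:,::-1])
for c in ["scene","wrist","top"]:
  for n in ["cup","plate_top"]: 
    if c!="scene" : bot.grab_frame(c)
    print(c,n,[(np.round(d["position"],3),round(d["score"],2)) for d in bot.find_in(c,n)[:2]])
P,Q,s=pose();o=P+Q.apply(ot);print("rim proj",proj(f,o-[0,0,.078]),"bot",proj(f,o),"plate",proj(f,[.519,-.244,.05]))
E
```

```text
[-0.46  0.97  0.6   1.73  0.48  1.09 -0.77]
cup z [ 0.011  0.007 -1.   ] origin [ 0.5167 -0.2501  0.2028]
twist [ 0.004 -0.011 -0.006]
t 22.95 P [ 0.5123 -0.2592  0.1489] z [-0.371 -0.775 -0.512] y [ 0.9   -0.436  0.006] F [-1.2 -0.6 -1.5] w 0.0491 ff 72.9
 shift now [ 0.0397 -0.0013  0.0168]
shift after [ 0.0399 -0.001   0.0163] down [0.0086 0.     0.005 ]
scene cup [(array([ 0.536, -0.253,  0.203]), 0.46), (array([0.643, 0.451, 0.071]), 0.46)]
scene plate_top [(array([ 0.522, -0.237,  0.053]), 0.95)]
wrist cup [(array([ 0.532, -0.222,  0.154]), 0.77)]
wrist plate_top [(array([ 0.526, -0.226,  0.049]), 0.86), (array([ 0.531, -0.224,  0.152]), 0.34)]
top cup [(array([ 0.518, -0.237,  0.202]), 0.67)]
top plate_top [(array([ 0.491, -0.24 ,  0.048]), 0.63)]
rim proj (np.float64(290.89987730354824), np.float64(127.47607336996974)) bot (np.float64(290.0948759255496), np.float64(103.46317933650252)) plate (np.float64(292.0135590151858), np.float64(148.32494462889085))
```

View pics/s3.png

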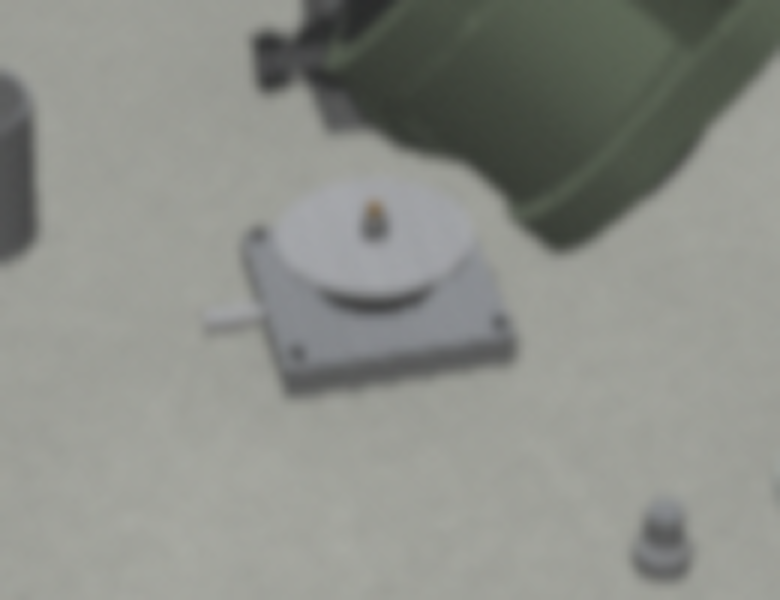

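```bash
python3 - <<'E'
from p import *
f=bot.grab_frame("scene"); P,Q,s=pose()
for px in [(323,151.7),(306,136)]:
  A=ray(f,px,0);B=ray(f,px,.3); n=np.array([.903,-.43,0])
  for off in (0,.04,.07):
    k=np.dot(P+off*n-A,n)/np.dot(B-A,n); X=A+k*(B-A); print(px,off,X.round(3),"back",np.dot(P-X,Q.as_matrix()[:,2]).round(3))
E
```

```text
(323, 151.7) 0 [0.647 0.024 0.245] back 0.316
(323, 151.7) 0.04 [0.735 0.114 0.336] back 0.464
(323, 151.7) 0.07 [0.8   0.181 0.404] back 0.575
(306, 136) 0 [ 0.588 -0.1    0.197] back 0.173
(306, 136) 0.04 [0.686 0.011 0.296] back 0.346
(306, 136) 0.07 [0.758 0.094 0.37 ] back 0.475
```

Emit:
apply_moves(claw=[0.03,0.03,0.03,0.03,0.03,0.03], xyz=[[0,0,0],[0.01,0,0.0041],[0.01,0,0.0041],[0.01,0,0.0041],[0.01,0,0.0041],[0,0,0]], twist=[[0.004,-0.011,-0.006],[0,0,0],[0,0,0],[0,0,0],[0,0,0],[0,0,0]])

```text
clock: 24.15
position: [0.5163, -0.2497, 0.1026]
tool_rot: [-3.129, 1.049, 1.138]
force: [-1.0, -0.2, -1.0]
grip_width: 0.049
finger_force: 72.9
```

```bash
python3 -c "from p import *; rep(.130)"
```

```text
[-0.46  1.06  0.57  1.7   0.47  1.07 -0.8 ]
cup z [-0.007 -0.001 -1.   ] origin [ 0.5216 -0.2401  0.1564]
twist [-0.003  0.004  0.005]
t 24.15 P [ 0.5163 -0.2497  0.1026] z [-0.375 -0.781 -0.499] y [ 0.903 -0.43  -0.007] F [-1.  -0.2 -1. ] w 0.049 ff 72.9
 shift now [ 0.0207 -0.0002  0.017 ]
shift after [ 0.0206 -0.0004  0.0171] down [0.0086 0.     0.005 ]
```

Emit:
apply_moves(claw=[0.03,0.03,0.03,0.03,0.03,0.03,0.03], xyz=[[0,0,0],[0.0041,0,0.0034],[0.0041,0,0.0034],[0.0041,0,0.0034],[0.0041,0,0.0034],[0.0041,0,0.0034],[0,0,0]], twist=[[-0.003,0.004,0.005],[0,0,0],[0,0,0],[0,0,0],[0,0,0],[0,0,0],[0,0,0]])

```text
clock: 24.85
position: [0.5144, -0.2541, 0.0774]
tool_rot: [3.141, 1.044, 1.125]
force: [0.4, 0.3, -1.1]
grip_width: 0.0494
finger_force: 72.9
```

```bash
python3 -c "
from p import *; rep(.118)
f=bot.grab_frame('scene'); cv2.imwrite('pics/s4.png',cv2.resize(f['img'][110:210,230:360],(780,600),interpolation=cv2.INTER_CUBIC)[:,:,::-1])"
```

```text
[-0.45  1.1   0.56  1.7   0.46  1.03 -0.83]
cup z [ 0.001 -0.    -1.   ] origin [ 0.5194 -0.2446  0.1312]
twist [ 0.001 -0.    -0.001]
t 24.85 P [ 0.5144 -0.2541  0.0774] z [-0.372 -0.781 -0.502] y [ 0.903 -0.43   0.   ] F [ 0.4  0.3 -1.1] w 0.0494 ff 72.9
 shift now [ 0.0116 -0.0007  0.0063]
shift after [ 0.0116 -0.0006  0.0063] down [0.0086 0.     0.005 ]
```

View pics/s4.png

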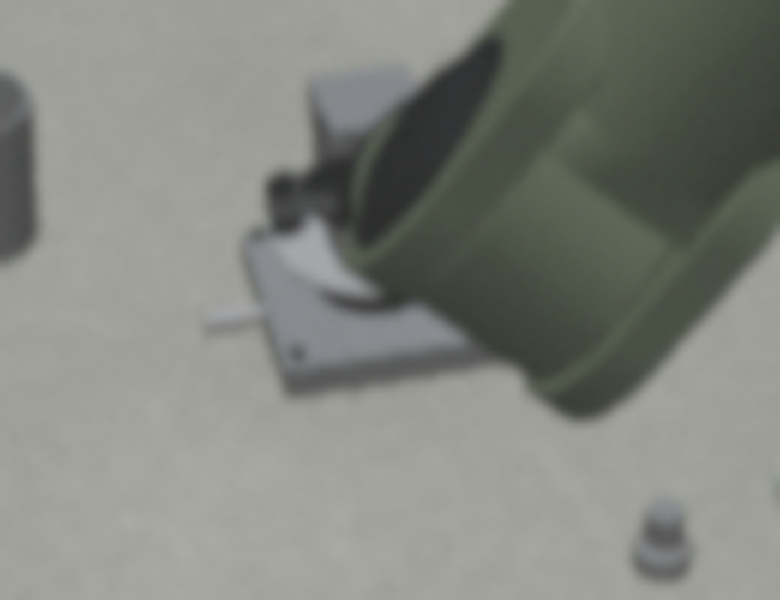

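The cup is upright-inverted over the plate with its rim about 3 mm above it. The arm is clear of the stand and punch.

Emit:
apply_moves(claw=[0.03,0.03,0.03,0.03,0.03], xyz=[[0.0015,0,0.0009],[0.0015,0,0.0009],[0.0015,0,0.0009],[0,0,0],[0,0,0]], twist=[[0,0,0],[0,0,0],[0,0,0],[0,0,0],[0,0,0]])

```text
clock: 25.4
position: [0.5149, -0.254, 0.073]
tool_rot: [3.139, 1.044, 1.124]
force: [1.1, 2.6, 3.7]
grip_width: 0.0491
finger_force: 73.1
```

Emit:
apply_moves(claw=[0.03,0.03,0.03,0.03], xyz=[[0.0017,0,0.001],[0.0017,0,0.001],[0,0,0],[0,0,0]], twist=[[0,0,0],[0,0,0],[0,0,0],[0,0,0]])

```text
clock: 25.8
position: [0.5149, -0.2541, 0.069]
tool_rot: [3.139, 1.044, 1.124]
force: [1.4, 3.0, 5.2]
grip_width: 0.0493
finger_force: 73.4
```

```bash
python3 -c "from p import *; rep(.118)"
```

```text
[-0.45  1.11  0.56  1.7   0.46  1.03 -0.84]
cup z [ 0.002 -0.    -1.   ] origin [ 0.5198 -0.2446  0.1228]
twist [ 0.001 -0.001 -0.002]
t 25.8 P [ 0.5149 -0.2541  0.069 ] z [-0.371 -0.781 -0.503] y [ 0.903 -0.43   0.001] F [1.4 3.  5.2] w 0.0493 ff 73.4
 shift now [ 0.0042 -0.0011  0.0022]
shift after [ 0.0042 -0.0011  0.0022] down [0.0086 0.     0.005 ]
```

Emit:
apply_moves(claw=[0.03,0.03,0.03,0.03,0.03,0.03,0.03], xyz=[[0.0014,0,0.0008],[0.0014,0,0.0008],[0.0012,0,0.0008],[0,0,0],[0,0,0],[0,0,0],[0,0,0]], twist=[[0,0,0],[0,0,0],[0,0,0],[0,0,0],[0,0,0],[0,0,0],[0,0,0]])

```text
clock: 26.5
position: [0.5149, -0.2541, 0.0645]
tool_rot: [3.139, 1.044, 1.124]
force: [1.3, 3.6, 7.7]
grip_width: 0.0494
finger_force: 73.6
```

```bash
python3 - <<'E'
from p import *
rep(.118)
f=bot.grab_frame("top"); P,Q,s=pose(); o=P+Q.apply(ot)
for n in ["cup","plate_top"]: print(n,[(np.round(d["position"],3),round(d["score"],2)) for d in bot.find_in("top",n)[:2]])
zx=[Q.as_matrix()[:,1]*.025]; e=np.cross([0,0,1],zx[0])
g=np.array(proj(f,o)); print([np.round((np.array(proj(f,o+i*zx[0]+j*e))-[360,190])*10) for i,j in [(1,1),(1,-1),(-1,-1),(-1,1)]], np.round((np.array(proj(f,[.519,-.244,.04]))-[360,190])*10))
cv2.imwrite("pics/t5.png",cv2.resize(f["img"][190:250,360:440],(800,600),interpolation=cv2.INTER_CUBIC)[:,:,::-1])
E
```

```text
[-0.45  1.12  0.56  1.7   0.46  1.02 -0.84]
cup z [ 0.002 -0.    -1.   ] origin [ 0.5198 -0.2446  0.1183]
twist [ 0.001 -0.001 -0.002]
t 26.5 P [ 0.5149 -0.2541  0.0645] z [-0.371 -0.781 -0.503] y [ 0.903 -0.43   0.001] F [1.3 3.6 7.7] w 0.0494 ff 73.6
 shift now [ 0.0003 -0.0011 -0.    ]
shift after [ 0.0003 -0.0011  0.    ] down [0.0086 0.     0.005 ]
cup [(array([ 0.518, -0.236,  0.113]), 0.79)]
plate_top [(array([ 0.49 , -0.242,  0.037]), 0.77)]
[array([407., 275.]), array([575., 349.]), array([505., 516.]), array([337., 442.])] [389. 404.]
```

View pics/t5.png

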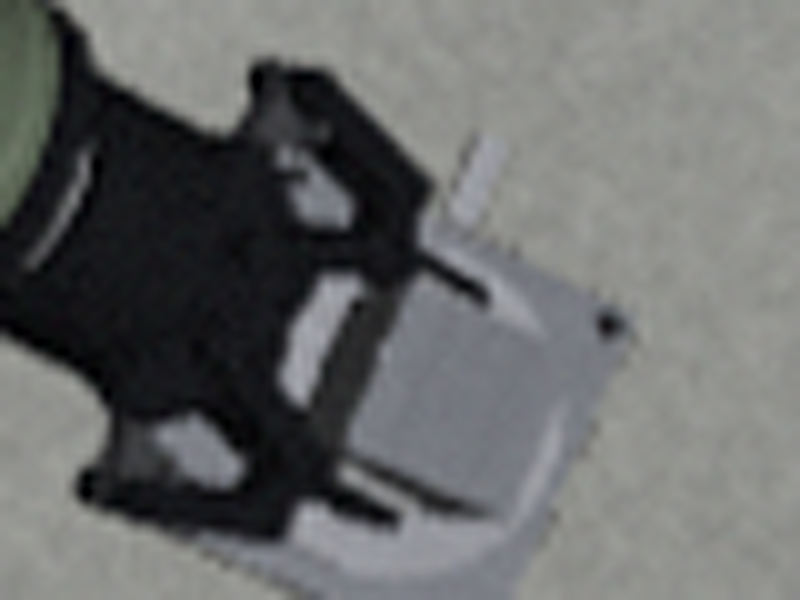

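The cup's closed bottom appears at the predicted corners, about (410,275), (565,340), (505,515) and (345,450). The push of about 9 N matches 10 mm of travel.

```bash
python3 -c "from workcell import bot; print(bot.job_done())"
```

```text
the job is handed in; nothing more can be done
None
```

I handed the job in at about 27 s of the 69 s allowed, with the cup held mouth-down on the spring plate and centred to within a few mm. The plate is pressed about 10 mm (roughly 9 N), the arm looked clear of the stand in the pictures, and I saw no bystander moved; no verdict came back.

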